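Reset a column selector by feel: back to its stop, three clicks on, confirm

ROBOT

A 6-joint arm with a two-finger parallel gripper is mounted at the origin on a cart in front of the work surface, level with it; the furniture and walls round the work are solid. World frame = base frame: x ahead of the robot, y to its left, z up, the work surface at z = 0. Lengths are in mm, angles in rad, forces in N, time in s.
With the tool pointing down it reaches from about 350 to 975 mm from the base axis. Payload 7.1 kg.
Tool frame: the origin (TCP) lies at the very end of the fingers, on their centre line; the grasp point (between the pads) lies ctrl.hold_point_z behind it (ctrl.hold_point_z is the distance from the TCP to the grasp point, in mm); z points along the fingers, y is the line along which they close (so a half turn about z gives the same grasp; the last joint's range is limited). The gripper opens to 88 mm and grips with 3 to 60 N. Pads are 20 mm wide; open, the fingers measure 115 mm over their backs; the gripper's body (75 mm by 178 mm) begins 61 mm behind the grasp point.
Start: joints at [-1.186, 0.423, 1.63, -0, 1.089, -0.019], TCP at [245.588, -574.71, 222.675] pointing down, gripper open.
Joint ranges: [-3, 3], [-0.9, 2.11], [0.09, 2.58], [-1.31, 4.45], [0.11, 2.69], [-2.54, 2.54]. Speed limits (rad/s): [2.39, 2.39, 3.01, 3.14, 3.14, 3.14].

INTERFACE

Orientations are given as a rotation vector (axis times angle).
In Python, from workcell import ctrl gives the robot as it stands. The module is installed in compiled form; this text tells all that it offers.
- The arm moves only by the shell command python3 -m creep 'ROWS'. ROWS is JSON, a list of rows, each an object with "translation": the shift along the tool's x, y, z in mm, a list of three; "angular": the turn, a rotation vector about the tool's x, y, z in rad, a list of three; "jaw": the opening, from 0 (shut) to 1 (fully open). A call has exactly 8 rows; each row is the pose to reach, as a shift and turn from the pose commanded when the call began, along the tool's axes at that moment; what a row does not reach only later rows make up. A row lasts 1/8 s, in which the tool goes at most 62.5 mm and 10.7 degrees, less where a joint would pass 70% of its speed; a pose out of reach is approached as far as the arm can. A call with a gripper value outside its range is refused whole. The fingers move at their own pace and stop on an object; the grip force is fixed at half the most. Time passes only in rows, so rows that repeat a pose let the fingers close, or fill a call up. It gives the time, the measured TCP pose, the force, the opening and the grip force at its end, in the units of the state.
- ctrl.get_obs(): the state, without advancing time (a new reading comes with each control period).
- ctrl.get_image(name): name is "side" or "top"; returns the picture (420x560x3 uint8, red, green, blue); there is no depth.
- ctrl.camera_info(name): a dict with "camera_matrix" (3x3 intrinsics, pixels), "world_from_camera" (4x4, takes a point from camera to world coordinates). Camera axes: x right, y up, looking along -z (the intrinsics and any distortion apply to the point x, -y, -z); pixel columns grow to the right and rows downward; lengths in mm; the calibration is good to about 2 mm. A picture is of the moment at which its call begins. camera_info takes no time and is no camera call.
- ctrl.close_job(): hands the job in; it is judged then, once.
Trained networks look in the newest picture that a camera, given by its name, has taken for a name from the list of things; names that differ only in an ending like _2 or _b are one class to them, and where a whole thing is asked for, a point or a joint stands for the part that bears it (a point fixed in the world has none). Each returns a list of dicts, best first, with "score" (0 to 1); they miss things now and then, are a little off and sometimes report something else, mostly with a low value. They report only what shows in the picture. A call takes as long as a camera call.
- ctrl.look_for(camera, label): "rect" ([left, top, right, bottom] in pixels, round what is visible of it).
The state is a dict: "t": time; "qpos": joint angles; "qvel": joint speeds; "joint_torque": joint torques, N m; "ee_pos": TCP position; "orientation": TCP orientation; "ft_force": force on the tool from outside, world axes, zero at the start; "moment": the same for the moment, N m; "width": finger opening in mm; "grasp_force": force on a finger pad.
Only numpy, scipy, OpenCV 4.12 (cv2) and the standard library are available. Lean on these libraries where they do the work, as an engineer would, in place of code of your own. Each camera call takes 0.05 s, during which the arm holds its last target. There are 200 camera calls.

TASK

The unmarked column selector on the bench has lost its place. Turn its black bar knob anticlockwise (seen from above) back onto its end stop without forcing it against the stop, then turn it clockwise three clicks, counted by feel, and leave it sitting in that third click; only then press the green button on the same box all the way down to confirm, and let go. Do not shift or tip the bottles and the label roll beside it.

Things in the scene. Friction and masses are not known exactly. Their poses are not given: they have to be found in the camera images.
- dial_axis (a point): Fixed point on the white selector box (fixed to the bench, 110 mm along its x, 205 mm along its y, 52 mm high): on the turning axis of the black knob, level with the box's top face, 45 mm from the box's centre towards its +y end. Axes are the box's: x to the back, y to the left when seen from the robot, z up.
- dial_grip (a point): Point on the knob's turning axis at the height to grip it, 35 mm above the box's top. The black knob is a round skirt (60 mm across, top 11 mm above the box's top) with an upright bar 50 mm long and 14 mm thick, its top 49 mm above the box's top. x runs along the bar and turns with it, y across its thickness (grip across y), z up. Clockwise from above is forward.
- dial: The same knob; origin on its axis, 3 mm above the box's top, axes as the grip point. End stop: about 0.05 rad behind the bottom of the first (home) click the knob meets a springy stop, where torque keeps growing by about 5 N m per rad. Stop when it has clearly passed what the clicks take (about 0.6 N m); past about 1 N m the stop is forced. Travel from home about 2 rad.
- dial_dot (a point): White dot on the knob's skirt, 26.5 mm from its axis, at the bar's -x end. The knob clicks into spring-held positions, unevenly spaced 0.3 to 0.5 rad apart, unmarked. Over each crest the torque resists by 0.2 to 0.4 N m, fades through zero, then helps the knob into the next click, where it resists again at once. Let go, it settles in the nearest click. It starts one to three clicks from home.
- load_button (a joint): Green round push button, 26 mm across, on the same box; value is how far it is pressed in m, 0 up, 0.006 fully down. Spring: fully down takes about 5 N, it comes up by itself.
- load_button_top (a point): Centre of the green button's top face, 103 mm from the knob's axis towards the box's -y end. Press straight down.
- amber_bottle_mid (a point): Bystander: amber bottle with a white cap, 66 mm across, 121 mm high, loose, about half-way up.
- blue_cap_bottle_mid (a point): Bystander: clear bottle with a blue cap, 52 mm across, 89 mm high, loose, about half-way up.
- label_roll_mid (a point): Bystander: roll of blank labels lying flat, 72 mm across, 38 mm high, loose, about half-way up.

How it is judged (in metres and radians):
On the way, in this order (a step that is already met when the one before it is completed fails the run):
1. the knob is turned back into its home position at the stop (y of dial_dot in the frame of dial_axis below -0.0118 m), for 0.1 s.
2. the knob is turned forward into the third click (y of dial_dot in the frame of dial_axis between 0.0108 and 0.0163 m), for 0.3 s.
3. the green button is pressed down (value of joint load_button above 0.0048 m), for 0.05 s.
At the end, for the whole second after the job is handed in: The knob sits at rest in the third click forward of home (within about 0.12 rad of the bottom of that click) and the button is up again (within 1.5 mm) (all of step 2 and value of joint load_button below 0.0015 m); the robot touches nothing.
It fails at once if the knob is forced against its end stop (0.2 rad past home) (y of dial_dot in the frame of dial_axis below -0.0177 m).
It fails at once if the button is pressed while the knob is not in the third click (value of joint load_button above 0.003 m and (y of dial_dot in the frame of dial_axis below 0.0098 m or y of dial_dot in the frame of dial_axis above 0.0171 m)).
It fails at once if a bystander is shifted by more than 20 mm or tipped (distance of any of amber_bottle_mid, blue_cap_bottle_mid, label_roll_mid from where it was at the start of the episode above 0.02 m or angle between any of amber_bottle_mid, blue_cap_bottle_mid, label_roll_mid's own z axis and vertical above 0.3 rad).
It also fails if it takes over 72 s, if anything falls off the work surface, if the arm or the gripper's body presses on something with over 40 N, if the wrist force passes 120 N, or if a joint passes its speed limit or range.

## Working session

There is one attempt and no reset: what is moved stays moved. The work goes in short steps, Python scripts to look and compute and a shell command to move; the robot and the scene stay as the last step left them, time stands still between calls to the robot, and variables do not carry over. Pictures are saved under pics/ and viewed, at most 10 in all, crops included, and the job is handed in when it is done.

```bash
mkdir -p pics
python3 - <<'E'
from workcell import ctrl
import cv2,numpy as np
print(ctrl.get_obs(),ctrl.hold_point_z)
for c in("top","side"):
    im=ctrl.get_image(c);cv2.imwrite(f"pics/{c}0.png",im[:,:,::-1])
    i=ctrl.camera_info(c);print(c,np.round(i["camera_matrix"],1).tolist(),np.round(i["world_from_camera"],3).tolist(),[k for k in i])
    for l in("dial","dial_dot","load_button","load_button_top","amber_bottle_mid","blue_cap_bottle_mid","label_roll_mid"):
        print(l,[(np.round(r["rect"]).tolist(),round(r["score"],2)) for r in ctrl.look_for(c,l)[:2]])
E
```

```text
{'t': 0.0, 'qpos': array([-1.18599935e+00,  4.23813248e-01,  1.63068505e+00,  8.85381693e-06,
        1.08857609e+00, -1.89858028e-02]), 'qvel': array([ 9.39734336e-04,  1.69739481e-03,  7.90455952e-05,  3.49434463e-04,
        3.64305818e-04, -9.11904653e-04]), 'joint_torque': array([ 1.81372554e-03, -5.44610596e+01, -2.73670167e+01,  6.44923886e-02,
        2.28003185e-02, -1.09407472e-04]), 'ee_pos': array([ 245.39112884, -574.21699333,  221.92085998]), 'orientation': array([-3.07635641e+00, -6.29661747e-01,  4.11040667e-04]), 'ft_force': array([-0.26003111,  0.0468624 ,  0.55133073]), 'moment': array([ 0.02986869, -0.04386351, -0.00935651]), 'grasp_force': 0.0, 'width': 88.00376792077917} 18.700000000000003
top [[388.5, 0.0, 272.2], [0.0, 388.5, 208.5], [0.0, 0.0, 1.0]] [[0.028, 0.996, -0.084, 461.142], [-0.999, 0.031, 0.029, 32.968], [0.032, 0.083, 0.996, 1079.876], [0.0, 0.0, 0.0, 1.0]] ['camera_matrix', 'world_from_camera']
dial [([212.0, 207.0, 232.0, 232.0], 0.58)]
dial_dot [([212.0, 208.0, 230.0, 230.0], 0.68)]
load_button []
load_button_top [([257.0, 213.0, 268.0, 222.0], 0.55), ([199.0, 192.0, 280.0, 244.0], 0.23)]
amber_bottle_mid [([140.0, 207.0, 176.0, 237.0], 0.78)]
blue_cap_bottle_mid [([296.0, 214.0, 315.0, 236.0], 0.69), ([195.0, 194.0, 278.0, 243.0], 0.18)]
label_roll_mid [([328.0, 205.0, 356.0, 231.0], 0.56)]
side [[409.4, 0.0, 285.5], [0.0, 409.4, 215.0], [0.0, 0.0, 1.0]] [[-0.965, 0.144, -0.22, 304.812], [-0.262, -0.595, 0.759, 822.384], [-0.021, 0.79, 0.612, 755.474], [0.0, 0.0, 0.0, 1.0]] ['camera_matrix', 'world_from_camera']
dial [([269.0, 240.0, 295.0, 273.0], 0.71)]
dial_dot [([268.0, 246.0, 294.0, 271.0], 0.56)]
load_button [([270.0, 247.0, 294.0, 272.0], 0.7)]
load_button_top [([284.0, 227.0, 296.0, 239.0], 0.38)]
amber_bottle_mid [([251.0, 296.0, 284.0, 349.0], 0.9)]
blue_cap_bottle_mid [([294.0, 196.0, 315.0, 230.0], 0.73)]
label_roll_mid [([294.0, 188.0, 320.0, 209.0], 0.56)]
```

```bash
cat > h.py <<'E'
from workcell import ctrl
import cv2,numpy as np
def ray(c,u,v,z):
    i=ctrl.camera_info(c);K=i["camera_matrix"];T=i["world_from_camera"]
    d=np.linalg.inv(K)@[u,v,1];d=T[:3,:3]@[d[0],-d[1],-d[2]]
    o=T[:3,3];return o+d*(z-o[2])/d[2]
def proj(c,p):
    i=ctrl.camera_info(c);T=i["world_from_camera"];q=T[:3,:3].T@(np.array(p)-T[:3,3])
    q=i["camera_matrix"]@[q[0],-q[1],-q[2]];return q[:2]/q[2]
E
python3 - <<'E'
from h import *
a=cv2.imread("pics/top0.png")[187:247,190:290];b=cv2.imread("pics/side0.png")[218:288,245:325]
cv2.imwrite("pics/c1.png",cv2.resize(a,(800,480),interpolation=cv2.INTER_CUBIC))
cv2.imwrite("pics/c2.png",cv2.resize(b,(640,560),interpolation=cv2.INTER_CUBIC))
for n,u,v,z in(("knob",221.5,219,90),("btn",262.5,217.5,62),("amber",158,222,60),("blue",305.5,225,45),("roll",342,218,20)):print(n,ray("top",u,v,z).round(1))
for n,u,v,z in(("knob",281.5,258,75),("btn",290,233,60)):print(n,ray("side",u,v,z).round(1))
E
```

```text
knob [513.9 132.   90. ]
btn [522.6  27.8  62. ]
amber [502.8 299.3  60. ]
blue [507.  -87.7  45. ]
roll [ 530.3 -190.9   20. ]
knob [514.1 142.7  75. ]
btn [522.5  31.5  60. ]
```

View pics/c1.png

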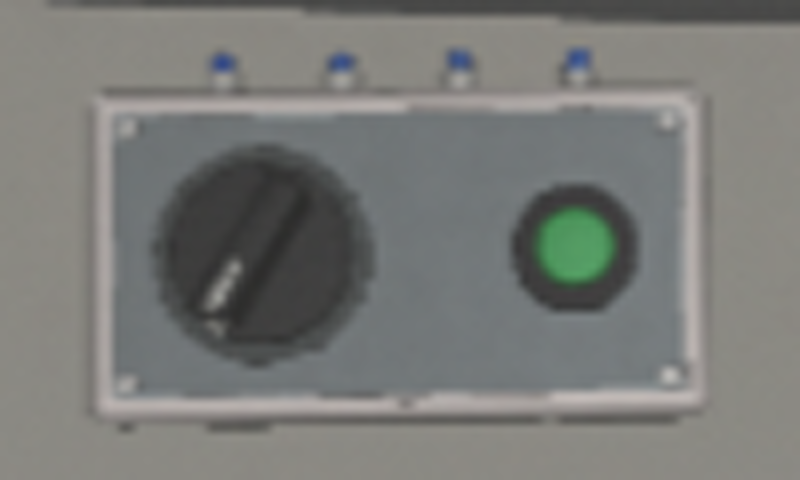

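View pics/c2.png

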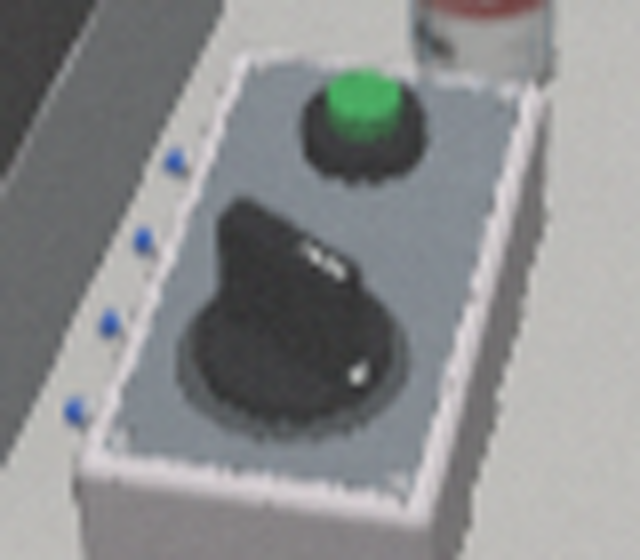

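```bash
cat >> h.py <<'E'
from scipy.spatial.transform import Rotation as R
def delta(p,yaw):
    "shift in tool axes to world p; and turn about tool z to bring tool x to yaw"
    o=ctrl.get_obs();M=R.from_rotvec(o["orientation"])
    d=M.inv().apply(np.array(p)-o["ee_pos"]); goal=R.from_euler("xz",[np.pi,yaw]) 
    return d.round(1),(M.inv()*goal).as_rotvec().round(3)
E
python3 - <<'E'
from h import *
c=lambda x,y,z:ray("top",190+x/8-.5+.06,187+y/8-.5+.06,z)
P=[c(x,y,52)[:2] for x,y in((95,95),(705,90),(705,410),(95,417))]
P=np.array(P);print(P.round(1),P.mean(0));d=P[0]-P[1]+P[3]-P[2];yaw=np.arctan2(-d[0],d[1]);print("yaw",yaw)
k=c(264,252,58);b=c(575,246,62);print(k,b,"dist",np.hypot(*(k-b)[:2]));
e=P.mean(0)+45*np.array([-np.sin(yaw),np.cos(yaw)]);print("axis from centre",e, "btn",P.mean(0)-58*np.array([-np.sin(yaw),np.cos(yaw)]))
dot=c(217,327,63);print("dot rel",R.from_euler("z",-yaw).apply(dot-k))
print(ray("side",245+300/8-.4,218+350/8-.4,62),ray("side",245+363/8-.4,218+100/8-.4,61))
print(delta([516,134,160],np.pi-.5))
E
```

```text
[[568.9 190.8]
 [576.9 -11.1]
 [470.7 -13.9]
 [462.7 186.2]] [519.79036644  88.00031501]
yaw 0.0398156223690328
[518.20409073 132.50877466  58.        ] [522.99315119  30.62028661  62.        ] dist 102.0009759544359
axis from centre [517.99913679 132.96465084] btn [522.09906243  30.04628217]
dot rel [-24.61071878  14.80469218   5.        ]
[513.59903133 140.57238714  62.        ] [525.26540738  21.19305983  61.        ]
(array([ 527.1, -545.4,   62.7]), array([-0.   , -0.   , -2.238]))
```

```bash
python3 -m creep '[{"translation":[40,-41,5],"angular":[0,0,-0.17],"jaw":1},{"translation":[80,-82,9],"angular":[0,0,-0.34],"jaw":1},{"translation":[120,-123,14],"angular":[0,0,-0.51],"jaw":1},{"translation":[160,-165,19],"angular":[0,0,-0.68],"jaw":1},{"translation":[200,-206,24],"angular":[0,0,-0.85],"jaw":1},{"translation":[240,-247,28],"angular":[0,0,-1.02],"jaw":1},{"translation":[280,-288,33],"angular":[0,0,-1.19],"jaw":1},{"translation":[320,-329,38],"angular":[0,0,-1.36],"jaw":1}]'; python3 -c "
from h import *
print(delta([518,132.7,150],np.pi-.5))"
```

```text
t: 1.8
ee_pos: [411.3, -144.9, 185.0]
orientation: [1.99, 2.429, 0.001]
ft_force: [1.0, -0.1, 0.2]
width: 87.7
grasp_force: 0.0
(array([251.1, 159.2,  35. ]), array([ 0.001,  0.001, -0.873]))
```

```bash
python3 -m creep '[{"translation":[42,27,6],"angular":[0,0,-0.15],"jaw":1},{"translation":[84,53,12],"angular":[0,0,-0.3],"jaw":1},{"translation":[126,80,18],"angular":[0,0,-0.45],"jaw":1},{"translation":[168,106,24],"angular":[0,0,-0.6],"jaw":1},{"translation":[210,133,30],"angular":[0,0,-0.75],"jaw":1},{"translation":[251,159,35],"angular":[0,0,-0.873],"jaw":1},{"translation":[251,159,35],"angular":[0,0,-0.873],"jaw":1},{"translation":[251,159,35],"angular":[0,0,-0.873],"jaw":1}]'
python3 - <<'E'
from h import *
print(delta([518,132.7,68.5],np.pi-.5),ctrl.get_obs()["qpos"].round(2))
a=ctrl.get_image("top")[170:260,180:300];b=ctrl.get_image("side")[190:290,225:325]
f=lambda i,w,h:cv2.resize(i,(w,h),interpolation=cv2.INTER_CUBIC)
cv2.imwrite("pics/c3.png",f(b,600,600)[:,:,::-1])
E
```

```text
t: 2.8
ee_pos: [518.0, 130.1, 149.5]
orientation: [-0.785, -3.041, 0.001]
ft_force: [-0.4, 0.1, -0.4]
width: 88.0
grasp_force: 0.0
(array([ 1.2,  2.4, 81. ]), array([-0.001, -0.001, -0.005])) [ 0.22  0.39  1.88 -0.    0.87 -0.84]
```

View pics/c3.png

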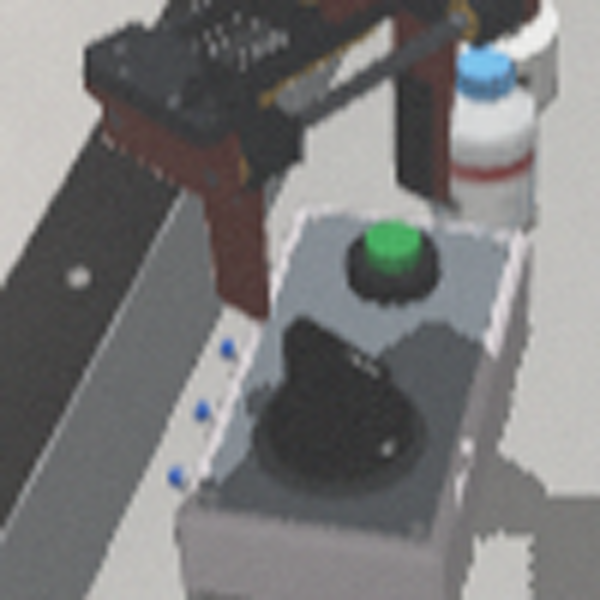

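```bash
python3 -m creep '[{"translation":[2,2.5,15],"angular":[0,0,0],"jaw":1},{"translation":[2,2.5,35],"angular":[0,0,0],"jaw":0.8},{"translation":[2,2.5,55],"angular":[0,0,0],"jaw":0.6},{"translation":[2,2.5,72],"angular":[0,0,0],"jaw":0.4},{"translation":[2,2.5,80],"angular":[0,0,0],"jaw":0.3},{"translation":[2,2.5,80],"angular":[0,0,0],"jaw":0.2},{"translation":[2,2.5,80],"angular":[0,0,0],"jaw":0.1},{"translation":[2,2.5,80],"angular":[0,0,0],"jaw":0}]'; python3 -c "
from h import *
o=ctrl.get_obs();print(o);print(delta([518,132.7,68.5],np.pi-.5))"
```

```text
t: 3.9
ee_pos: [518.4, 133.7, 70.3]
orientation: [0.784, 3.041, 0.001]
ft_force: [-0.5, -0.4, -0.3]
width: 21.0
grasp_force: 0.0
{'t': 3.9, 'qpos': array([ 2.30114932e-01,  5.22594192e-01,  1.91735196e+00,  3.43427431e-05,
        7.00384358e-01, -8.35859994e-01]), 'qvel': array([0.00083242, 0.00063426, 0.00116566, 0.00057011, 0.00025706,
       0.00020476]), 'joint_torque': array([-2.27739348e-02, -5.02910185e+01, -1.75667721e+01,  2.39447050e-02,
        6.34954101e-02,  4.17180936e-04]), 'ee_pos': array([518.4242697 , 133.67766705,  70.31620708]), 'orientation': array([7.84341412e-01, 3.04096252e+00, 9.50431654e-04]), 'ft_force': array([-0.51452914, -0.42048491, -0.27452353]), 'moment': array([-0.00086729, -0.15941245, -0.01197515]), 'grasp_force': 0.0, 'width': 20.98149872807321}
(array([-0.1, -1.1,  1.8]), array([ 0.001,  0.001, -0.005]))
```

```bash
python3 -m creep '[{"translation":[0,0,1],"angular":[0,0,0],"jaw":0},{"translation":[0,0,1],"angular":[0,0,0],"jaw":0},{"translation":[0,0,1],"angular":[0,0,0],"jaw":0},{"translation":[0,0,1],"angular":[0,0,0],"jaw":0},{"translation":[0,0,1],"angular":[0,0,0],"jaw":0},{"translation":[0,0,1],"angular":[0,0,0],"jaw":0},{"translation":[0,0,1],"angular":[0,0,0],"jaw":0},{"translation":[0,0,1],"angular":[0,0,0],"jaw":0}]'
cat >> h.py <<'E'
def st():
    o=ctrl.get_obs();M=R.from_rotvec(o["orientation"]).as_matrix()
    print("t %.2f yaw %.3f w %.1f g %.1f"%(o["t"],np.arctan2(M[1,0],M[0,0])%(2*np.pi),o["width"],o["grasp_force"]),"p",o["ee_pos"].round(1),"F",o["ft_force"].round(1),"M",o["moment"].round(3))
E
python3 -c "
from h import *
st()"
```

```text
t: 4.9
ee_pos: [518.2, 133.4, 69.6]
orientation: [0.783, 3.041, -0.0]
ft_force: [-1.2, -1.0, 6.2]
width: 13.8
grasp_force: 30.0
t 4.90 yaw 2.637 w 13.8 g 30.0 p [518.2 133.4  69.6] F [-1.2 -1.   6.2] M [-0.37   0.205  0.113]
```

```bash
python3 -m creep '[{"translation":[0,0,0],"angular":[0,0,-0.12],"jaw":0},{"translation":[0,0,0],"angular":[0,0,-0.24],"jaw":0},{"translation":[0,0,0],"angular":[0,0,-0.36],"jaw":0},{"translation":[0,0,0],"angular":[0,0,-0.48],"jaw":0},{"translation":[0,0,0],"angular":[0,0,-0.6],"jaw":0},{"translation":[0,0,0],"angular":[0,0,-0.72],"jaw":0},{"translation":[0,0,0],"angular":[0,0,-0.82],"jaw":0},{"translation":[0,0,0],"angular":[0,0,-0.82],"jaw":0}]'; python3 -c "
from h import *
st()"
```

```text
t: 5.9
ee_pos: [518.2, 133.9, 69.6]
orientation: [-0.494, 3.102, 0.001]
ft_force: [-1.4, 0.5, 7.6]
width: 14.1
grasp_force: 30.0
t 5.90 yaw 3.458 w 14.1 g 30.0 p [518.2 133.9  69.6] F [-1.4  0.5  7.6] M [0.323 0.22  0.012]
```

```bash
python3 -m creep '[{"translation":[0,0,0],"angular":[0,0,-0.05],"jaw":0},{"translation":[0,0,0],"angular":[0,0,-0.1],"jaw":0},{"translation":[0,0,0],"angular":[0,0,-0.15],"jaw":0},{"translation":[0,0,0],"angular":[0,0,-0.2],"jaw":0},{"translation":[0,0,0],"angular":[0,0,-0.2],"jaw":0},{"translation":[0,0,0],"angular":[0,0,-0.2],"jaw":0},{"translation":[0,0,0],"angular":[0,0,-0.2],"jaw":0},{"translation":[0,0,0],"angular":[0,0,-0.2],"jaw":0}]'; python3 -c "
from h import *
st()"
```

```text
t: 6.9
ee_pos: [518.2, 134.0, 69.6]
orientation: [-0.801, 3.037, 0.001]
ft_force: [-1.5, 1.6, 7.4]
width: 13.8
grasp_force: 30.0
t 6.90 yaw 3.657 w 13.8 g 30.0 p [518.2 134.   69.6] F [-1.5  1.6  7.4] M [0.613 0.381 0.306]
```

```bash
python3 -m creep '[{"translation":[0,0,0],"angular":[0,0,-0.02],"jaw":0},{"translation":[0,0,0],"angular":[0,0,-0.04],"jaw":0},{"translation":[0,0,0],"angular":[0,0,-0.05],"jaw":0},{"translation":[0,0,0],"angular":[0,0,-0.05],"jaw":0},{"translation":[0,0,0],"angular":[0,0,-0.05],"jaw":0},{"translation":[0,0,0],"angular":[0,0,-0.05],"jaw":0},{"translation":[0,0,0],"angular":[0,0,-0.05],"jaw":0},{"translation":[0,0,0],"angular":[0,0,-0.05],"jaw":0}]'; python3 -c "
from h import *
st()"
```

```text
t: 7.9
ee_pos: [518.2, 134.0, 69.6]
orientation: [-0.876, 3.016, 0.001]
ft_force: [-2.5, 1.0, 7.4]
width: 14.0
grasp_force: 30.0
t 7.90 yaw 3.707 w 14.0 g 30.0 p [518.2 134.   69.6] F [-2.5  1.   7.4] M [0.577 0.346 0.099]
```

```bash
python3 -m creep '[{"translation":[0,0,0],"angular":[0,0,-0.02],"jaw":0},{"translation":[0,0,0],"angular":[0,0,-0.04],"jaw":0},{"translation":[0,0,0],"angular":[0,0,-0.06],"jaw":0},{"translation":[0,0,0],"angular":[0,0,-0.06],"jaw":0},{"translation":[0,0,0],"angular":[0,0,-0.06],"jaw":0},{"translation":[0,0,0],"angular":[0,0,-0.06],"jaw":0},{"translation":[0,0,0],"angular":[0,0,-0.06],"jaw":0},{"translation":[0,0,0],"angular":[0,0,-0.06],"jaw":0}]'; python3 -c "
from h import *
st()"
```

```text
t: 8.9
ee_pos: [518.1, 134.0, 69.6]
orientation: [-0.963, 2.989, 0.001]
ft_force: [-1.5, 1.6, 6.6]
width: 13.7
grasp_force: 30.1
t 8.90 yaw 3.765 w 13.7 g 30.1 p [518.1 134.   69.6] F [-1.5  1.6  6.6] M [ 0.38   0.371 -0.537]
```

```bash
python3 -m creep '[{"translation":[0,0,0],"angular":[0,0,-0.01],"jaw":0},{"translation":[0,0,0],"angular":[0,0,-0.025],"jaw":0},{"translation":[0,0,0],"angular":[0,0,-0.025],"jaw":0},{"translation":[0,0,0],"angular":[0,0,-0.025],"jaw":0},{"translation":[0,0,0],"angular":[0,0,-0.025],"jaw":0},{"translation":[0,0,0],"angular":[0,0,-0.025],"jaw":0},{"translation":[0,0,0],"angular":[0,0,-0.025],"jaw":0},{"translation":[0,0,0],"angular":[0,0,-0.025],"jaw":0}]'; python3 -c "
from h import *
st()"
```

```text
t: 9.9
ee_pos: [518.2, 134.0, 69.6]
orientation: [-1.0, 2.977, 0.001]
ft_force: [-2.3, 1.4, 6.9]
width: 13.4
grasp_force: 30.6
t 9.90 yaw 3.789 w 13.4 g 30.6 p [518.2 134.   69.6] F [-2.3  1.4  6.9] M [ 0.394  0.346 -0.698]
```

```bash
S='from h import *
st()'
python3 -m creep '[{"translation":[0,0,0],"angular":[0,0,0.05],"jaw":0},{"translation":[0,0,0],"angular":[0,0,0.1],"jaw":0},{"translation":[0,0,0],"angular":[0,0,0.15],"jaw":0},{"translation":[0,0,0],"angular":[0,0,0.15],"jaw":0},{"translation":[0,0,0],"angular":[0,0,0.15],"jaw":0},{"translation":[0,0,0],"angular":[0,0,0.15],"jaw":0},{"translation":[0,0,0],"angular":[0,0,0.15],"jaw":0},{"translation":[0,0,0],"angular":[0,0,0.15],"jaw":0}]' >/dev/null; python3 -c "$S"
python3 -m creep '[{"translation":[0,0,0],"angular":[0,0,0.05],"jaw":0},{"translation":[0,0,0],"angular":[0,0,0.1],"jaw":0},{"translation":[0,0,0],"angular":[0,0,0.1],"jaw":0},{"translation":[0,0,0],"angular":[0,0,0.1],"jaw":0},{"translation":[0,0,0],"angular":[0,0,0.1],"jaw":0},{"translation":[0,0,0],"angular":[0,0,0.1],"jaw":0},{"translation":[0,0,0],"angular":[0,0,0.1],"jaw":0},{"translation":[0,0,0],"angular":[0,0,0.1],"jaw":0}]' >/dev/null; python3 -c "$S"
python3 -m creep '[{"translation":[0,0,0],"angular":[0,0,0.05],"jaw":0},{"translation":[0,0,0],"angular":[0,0,0.1],"jaw":0},{"translation":[0,0,0],"angular":[0,0,0.1],"jaw":0},{"translation":[0,0,0],"angular":[0,0,0.1],"jaw":0},{"translation":[0,0,0],"angular":[0,0,0.1],"jaw":0},{"translation":[0,0,0],"angular":[0,0,0.1],"jaw":0},{"translation":[0,0,0],"angular":[0,0,0.1],"jaw":0},{"translation":[0,0,0],"angular":[0,0,0.1],"jaw":0}]' >/dev/null; python3 -c "$S"
python3 -m creep '[{"translation":[0,0,0],"angular":[0,0,0.05],"jaw":0},{"translation":[0,0,0],"angular":[0,0,0.1],"jaw":0},{"translation":[0,0,0],"angular":[0,0,0.1],"jaw":0},{"translation":[0,0,0],"angular":[0,0,0.1],"jaw":0},{"translation":[0,0,0],"angular":[0,0,0.1],"jaw":0},{"translation":[0,0,0],"angular":[0,0,0.1],"jaw":0},{"translation":[0,0,0],"angular":[0,0,0.1],"jaw":0},{"translation":[0,0,0],"angular":[0,0,0.1],"jaw":0}]' >/dev/null; python3 -c "$S"
python3 -m creep '[{"translation":[0,0,0],"angular":[0,0,0.05],"jaw":0},{"translation":[0,0,0],"angular":[0,0,0.1],"jaw":0},{"translation":[0,0,0],"angular":[0,0,0.1],"jaw":0},{"translation":[0,0,0],"angular":[0,0,0.1],"jaw":0},{"translation":[0,0,0],"angular":[0,0,0.1],"jaw":0},{"translation":[0,0,0],"angular":[0,0,0.1],"jaw":0},{"translation":[0,0,0],"angular":[0,0,0.1],"jaw":0},{"translation":[0,0,0],"angular":[0,0,0.1],"jaw":0}]' >/dev/null; python3 -c "$S"
```

```text
t 10.90 yaw 3.642 w 13.7 g 30.0 p [518.3 134.   69.6] F [-2.2  1.9  6.6] M [0.638 0.31  0.216]
t 11.90 yaw 3.542 w 14.1 g 30.0 p [518.3 134.   69.6] F [-1.7  1.2  6.8] M [0.396 0.298 0.004]
t 12.90 yaw 3.441 w 13.9 g 30.0 p [518.3 133.9  69.6] F [-1.3  0.8  6.4] M [ 0.19   0.281 -0.234]
t 13.90 yaw 3.342 w 13.5 g 30.0 p [518.3 133.8  69.6] F [-0.2  0.1  6.9] M [0.215 0.195 0.089]
t 14.90 yaw 3.242 w 13.9 g 30.0 p [518.4 133.7  69.6] F [-1.8  0.3  6.7] M [ 0.108  0.245 -0.025]
```

```bash
S='from h import *
st()'
python3 -m creep '[{"translation":[0,0,0],"angular":[0,0,0.05],"jaw":0},{"translation":[0,0,0],"angular":[0,0,0.1],"jaw":0},{"translation":[0,0,0],"angular":[0,0,0.1],"jaw":0},{"translation":[0,0,0],"angular":[0,0,0.1],"jaw":0},{"translation":[0,0,0],"angular":[0,0,0.1],"jaw":0},{"translation":[0,0,0],"angular":[0,0,0.1],"jaw":0},{"translation":[0,0,0],"angular":[0,0,0.1],"jaw":0},{"translation":[0,0,0],"angular":[0,0,0.1],"jaw":0}]' >/dev/null; python3 -c "$S"
python3 -m creep '[{"translation":[0,0,0],"angular":[0,0,0.05],"jaw":0},{"translation":[0,0,0],"angular":[0,0,0.1],"jaw":0},{"translation":[0,0,0],"angular":[0,0,0.1],"jaw":0},{"translation":[0,0,0],"angular":[0,0,0.1],"jaw":0},{"translation":[0,0,0],"angular":[0,0,0.1],"jaw":0},{"translation":[0,0,0],"angular":[0,0,0.1],"jaw":0},{"translation":[0,0,0],"angular":[0,0,0.1],"jaw":0},{"translation":[0,0,0],"angular":[0,0,0.1],"jaw":0}]' >/dev/null; python3 -c "$S"
python3 -m creep '[{"translation":[0,0,0],"angular":[0,0,0.05],"jaw":0},{"translation":[0,0,0],"angular":[0,0,0.1],"jaw":0},{"translation":[0,0,0],"angular":[0,0,0.1],"jaw":0},{"translation":[0,0,0],"angular":[0,0,0.1],"jaw":0},{"translation":[0,0,0],"angular":[0,0,0.1],"jaw":0},{"translation":[0,0,0],"angular":[0,0,0.1],"jaw":0},{"translation":[0,0,0],"angular":[0,0,0.1],"jaw":0},{"translation":[0,0,0],"angular":[0,0,0.1],"jaw":0}]' >/dev/null; python3 -c "$S"
python3 -m creep '[{"translation":[0,0,0],"angular":[0,0,0.05],"jaw":0},{"translation":[0,0,0],"angular":[0,0,0.1],"jaw":0},{"translation":[0,0,0],"angular":[0,0,0.1],"jaw":0},{"translation":[0,0,0],"angular":[0,0,0.1],"jaw":0},{"translation":[0,0,0],"angular":[0,0,0.1],"jaw":0},{"translation":[0,0,0],"angular":[0,0,0.1],"jaw":0},{"translation":[0,0,0],"angular":[0,0,0.1],"jaw":0},{"translation":[0,0,0],"angular":[0,0,0.1],"jaw":0}]' >/dev/null; python3 -c "$S"
python3 -m creep '[{"translation":[0,0,0],"angular":[0,0,0.05],"jaw":0},{"translation":[0,0,0],"angular":[0,0,0.1],"jaw":0},{"translation":[0,0,0],"angular":[0,0,0.1],"jaw":0},{"translation":[0,0,0],"angular":[0,0,0.1],"jaw":0},{"translation":[0,0,0],"angular":[0,0,0.1],"jaw":0},{"translation":[0,0,0],"angular":[0,0,0.1],"jaw":0},{"translation":[0,0,0],"angular":[0,0,0.1],"jaw":0},{"translation":[0,0,0],"angular":[0,0,0.1],"jaw":0}]' >/dev/null; python3 -c "$S"
python3 -m creep '[{"translation":[0,0,0],"angular":[0,0,0.05],"jaw":0},{"translation":[0,0,0],"angular":[0,0,0.1],"jaw":0},{"translation":[0,0,0],"angular":[0,0,0.1],"jaw":0},{"translation":[0,0,0],"angular":[0,0,0.1],"jaw":0},{"translation":[0,0,0],"angular":[0,0,0.1],"jaw":0},{"translation":[0,0,0],"angular":[0,0,0.1],"jaw":0},{"translation":[0,0,0],"angular":[0,0,0.1],"jaw":0},{"translation":[0,0,0],"angular":[0,0,0.1],"jaw":0}]' >/dev/null; python3 -c "$S"
```

```text
t 15.90 yaw 3.141 w 13.7 g 30.0 p [518.4 133.7  69.6] F [-1.6 -0.8  6.9] M [-0.129  0.173 -0.184]
t 16.90 yaw 3.042 w 13.7 g 30.0 p [518.3 133.6  69.6] F [-0.5 -0.6  7. ] M [-0.212  0.165 -0.057]
t 17.90 yaw 2.942 w 14.0 g 30.0 p [518.3 133.5  69.6] F [-1.8 -1.1  6.7] M [-0.227  0.167  0.052]
t 18.90 yaw 2.842 w 13.8 g 30.0 p [518.3 133.5  69.6] F [-1.1 -1.5  6.2] M [-0.423  0.186 -0.154]
t 19.90 yaw 2.741 w 13.8 g 30.0 p [518.3 133.4  69.6] F [-1.9 -2.1  7.5] M [-0.514  0.214 -0.267]
t 20.90 yaw 2.642 w 13.7 g 30.0 p [518.3 133.3  69.6] F [-1.9 -2.2  6.9] M [-0.493  0.154  0.039]
```

```bash
python3 -m creep '[{"translation":[0,0,0],"angular":[0,0,0],"jaw":0.1},{"translation":[0,0,0],"angular":[0,0,0],"jaw":0.4},{"translation":[0,0,0],"angular":[0,0,0],"jaw":0.5},{"translation":[0,0,0],"angular":[0,0,0],"jaw":0.5},{"translation":[0,0,-10],"angular":[0,0,0],"jaw":0.5},{"translation":[0,0,-30],"angular":[0,0,0],"jaw":0.5},{"translation":[0,0,-55],"angular":[0,0,0],"jaw":0.5},{"translation":[0,0,-80],"angular":[0,0,0],"jaw":0.5}]'
python3 - <<'E'
from h import *
st()
print(delta([522.3,30,110],2.642))
b=ctrl.get_image("side")[190:290,225:325]
cv2.imwrite("pics/c4.png",cv2.resize(b,(600,600),interpolation=cv2.INTER_CUBIC)[:,:,::-1])
E
```

```text
t: 21.9
ee_pos: [518.0, 133.6, 150.0]
orientation: [0.777, 3.044, 0.0]
ft_force: [0.3, 0.8, 0.0]
width: 43.8
grasp_force: 0.0
t 21.90 yaw 2.642 w 43.8 g 0.0 p [518.  133.6 150. ] F [0.3 0.8 0. ] M [ 0.021 -0.08   0.049]
(array([-53.4, -88.8,  40. ]), array([ 0.,  0., -0.]))
```

View pics/c4.png

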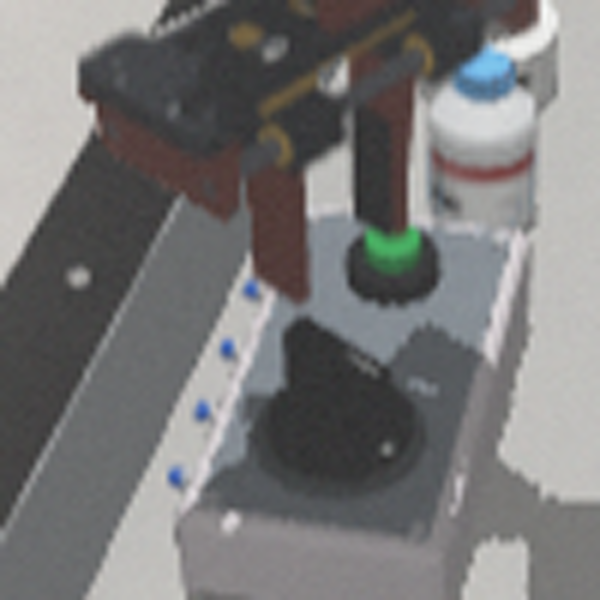

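```bash
python3 -m creep '[{"translation":[-13,-22,0],"angular":[0,0,0],"jaw":0},{"translation":[-27,-44,0],"angular":[0,0,0],"jaw":0},{"translation":[-40,-66,0],"angular":[0,0,0],"jaw":0},{"translation":[-53,-88,10],"angular":[0,0,0],"jaw":0},{"translation":[-53,-88,30],"angular":[0,0,0],"jaw":0},{"translation":[-53,-88,50],"angular":[0,0,0],"jaw":0},{"translation":[-53,-88,65],"angular":[0,0,0],"jaw":0},{"translation":[-53,-88,65],"angular":[0,0,0],"jaw":0}]'
python3 - <<'E'
from h import *
st()
print(delta([522.3,30.8,70],2.642))
b=ctrl.get_image("side")[190:290,225:325]
cv2.imwrite("pics/c5.png",cv2.resize(b,(600,600),interpolation=cv2.INTER_CUBIC)[:,:,::-1])
E
```

```text
t: 22.95
ee_pos: [521.5, 31.0, 82.8]
orientation: [-0.776, -3.042, 0.001]
ft_force: [-0.6, 0.6, -0.0]
width: 0.4
grasp_force: 0.0
t 22.95 yaw 2.642 w 0.4 g 0.0 p [521.5  31.   82.8] F [-0.6  0.6 -0. ] M [ 0.055 -0.133  0.003]
(array([-0.8,  0.2, 12.8]), array([-0.001, -0.002,  0.   ]))
```

View pics/c5.png

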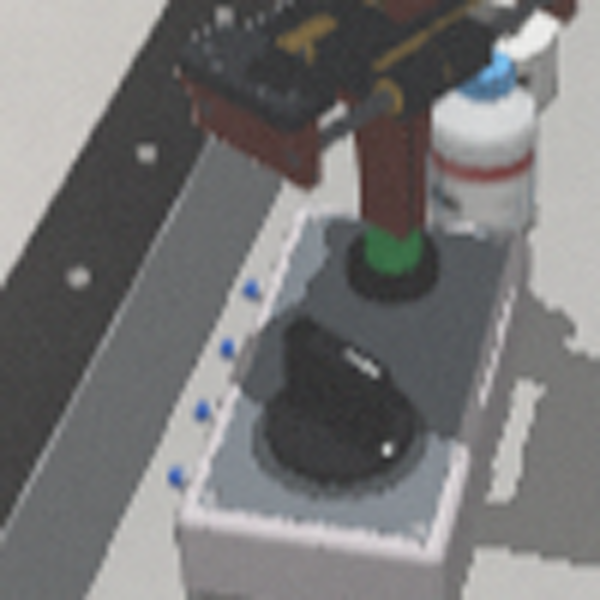

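```bash
S='from h import *
st()'
python3 -m creep '[{"translation":[0,0,4],"angular":[0,0,0],"jaw":0},{"translation":[0,0,8],"angular":[0,0,0],"jaw":0},{"translation":[0,0,12],"angular":[0,0,0],"jaw":0},{"translation":[0,0,12],"angular":[0,0,0],"jaw":0},{"translation":[0,0,12],"angular":[0,0,0],"jaw":0},{"translation":[0,0,12],"angular":[0,0,0],"jaw":0},{"translation":[0,0,12],"angular":[0,0,0],"jaw":0},{"translation":[0,0,12],"angular":[0,0,0],"jaw":0}]' >/dev/null; python3 -c "$S"
python3 -m creep '[{"translation":[0,0,1],"angular":[0,0,0],"jaw":0},{"translation":[0,0,2],"angular":[0,0,0],"jaw":0},{"translation":[0,0,3],"angular":[0,0,0],"jaw":0},{"translation":[0,0,3],"angular":[0,0,0],"jaw":0},{"translation":[0,0,3],"angular":[0,0,0],"jaw":0},{"translation":[0,0,3],"angular":[0,0,0],"jaw":0},{"translation":[0,0,3],"angular":[0,0,0],"jaw":0},{"translation":[0,0,3],"angular":[0,0,0],"jaw":0}]' >/dev/null; python3 -c "$S"
```

```text
t 24.00 yaw 2.642 w 0.6 g 1.4 p [522.6  31.   71.8] F [0.7 0.8 2.5] M [ 0.2   -0.32  -0.024]
t 25.00 yaw 2.642 w 0.6 g 2.3 p [522.5  31.   68.8] F [2.4 1.1 3.8] M [ 0.346 -0.602 -0.094]
```

```bash
S='from h import *
st()'
python3 -m creep '[{"translation":[0,0,1],"angular":[0,0,0],"jaw":0},{"translation":[0,0,2],"angular":[0,0,0],"jaw":0},{"translation":[0,0,2],"angular":[0,0,0],"jaw":0},{"translation":[0,0,2],"angular":[0,0,0],"jaw":0},{"translation":[0,0,2],"angular":[0,0,0],"jaw":0},{"translation":[0,0,2],"angular":[0,0,0],"jaw":0},{"translation":[0,0,2],"angular":[0,0,0],"jaw":0},{"translation":[0,0,2],"angular":[0,0,0],"jaw":0}]' >/dev/null; python3 -c "$S"
python3 -m creep '[{"translation":[0,0,1],"angular":[0,0,0],"jaw":0},{"translation":[0,0,1],"angular":[0,0,0],"jaw":0},{"translation":[0,0,1],"angular":[0,0,0],"jaw":0},{"translation":[0,0,1],"angular":[0,0,0],"jaw":0},{"translation":[0,0,1],"angular":[0,0,0],"jaw":0},{"translation":[0,0,1],"angular":[0,0,0],"jaw":0},{"translation":[0,0,1],"angular":[0,0,0],"jaw":0},{"translation":[0,0,1],"angular":[0,0,0],"jaw":0}]' >/dev/null; python3 -c "$S"
```

```text
t 26.00 yaw 2.642 w 0.6 g 10.3 p [522.7  31.   68. ] F [-2.2  1.7 19.8] M [ 0.264  0.266 -0.046]
t 27.00 yaw 2.642 w 0.8 g 15.1 p [522.7  31.   67.8] F [-3.9  2.5 29.8] M [0.294 0.72  0.006]
```

Run:
```python
from h import *
b=ctrl.get_image("side")[215:255,265:315]
cv2.imwrite("pics/c6.png",cv2.resize(b,(750,600),interpolation=cv2.INTER_CUBIC)[:,:,::-1])
```

```text
(no output)
```

View pics/c6.png

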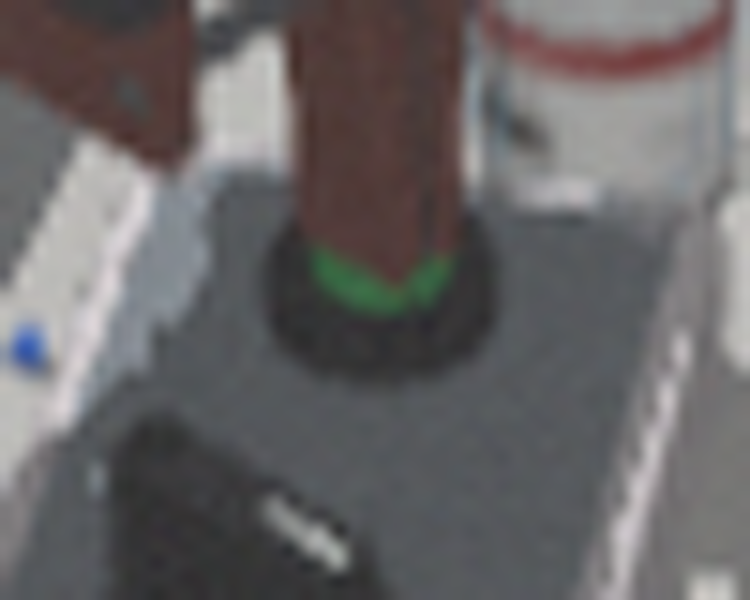

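The finger sits on the button, at about (370, 270) in the crop. The button is down with only a thin green rim showing, and the finger isn't touching the collar, so it has bottomed. Now I'll release it.

```bash
python3 -m creep '[{"translation":[0,0,-5],"angular":[0,0,0],"jaw":0},{"translation":[0,0,-15],"angular":[0,0,0],"jaw":0},{"translation":[0,0,-35],"angular":[0,0,0],"jaw":0},{"translation":[0,0,-60],"angular":[0,0,0],"jaw":0},{"translation":[0,0,-90],"angular":[0,0,0],"jaw":0},{"translation":[0,0,-100],"angular":[0,0,0],"jaw":0},{"translation":[0,0,-100],"angular":[0,0,0],"jaw":0},{"translation":[0,0,-100],"angular":[0,0,0],"jaw":0}]'
python3 - <<'E'
from h import *
b=ctrl.get_image("side")[190:290,225:325]
cv2.imwrite("pics/c7.png",cv2.resize(b,(600,600),interpolation=cv2.INTER_CUBIC)[:,:,::-1])
E
```

```text
t: 28.05
ee_pos: [521.3, 30.8, 164.5]
orientation: [-0.776, -3.042, 0.001]
ft_force: [-0.1, -0.3, -0.3]
width: 0.3
grasp_force: 0.0
```

View pics/c7.png

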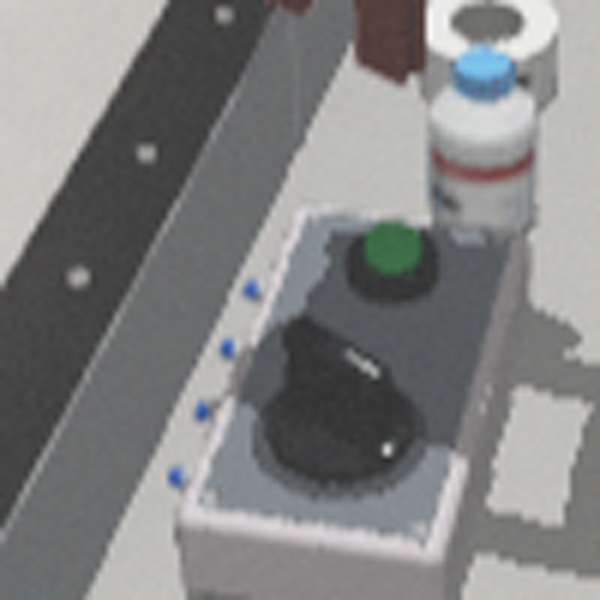

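The button is up again at (392, 247). The knob's dot at (388, 450) is still in the third click, the bottle and roll in view haven't moved, and the arm is clear.

```bash
python3 -c "
from workcell import ctrl
print(ctrl.close_job())"
```

```text
the job is handed in; nothing more can be done
None
```

The knob was homed gently on its stop (about 0.7 N m) and set three clicks clockwise by feel; the button was then pressed fully and released, and the job is handed in at about 28 s, though no verdict came back.

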